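# Divide the stock bin and empty the glue tote into it

## Robot

A 6-joint arm with a two-finger parallel gripper is mounted at the origin on a cart in front of the work surface, level with it; the furniture and walls round the work are solid. World frame = base frame: x ahead of the robot, y to its left, z up, the work surface at z = 0. Lengths are in m, angles in rad, forces in N, time in s.
With the tool pointing down it reaches from about 0.375 to 0.925 m from the base axis. Payload 5.7 kg.
Tool frame: the origin (TCP) lies midway between the tips of the shut fingers; the grasp point (between the pads) lies 19 mm behind it; z points along the fingers, y is the line along which they close (so a half turn about z gives the same grasp; the last joint's range is limited). The gripper opens to 88 mm and grips with 3 to 60 N. Pads are 20 mm wide; open, the fingers measure 115 mm over their backs; the gripper's body (75 mm by 178 mm) begins 61 mm behind the grasp point.
Start: joints at [1.224, 0.359, 1.51, -0, 1.272, -0.115], TCP at [0.138, 0.584, 0.223] pointing down, gripper open.
Joint ranges: [-2.97, 2.97], [-1.01, 2.36], [0.21, 2.38], [-0.96, 4.11], [0.2, 2.71], [-2.98, 2.98]. Speed limits (rad/s): [2.39, 2.39, 3.14, 3.14, 3.14, 3.14].

## Interface

Orientations are given as a unit quaternion [w, x, y, z].
In Python, from cell import env, ik, grab_frame gives the robot as it stands. Calls block until the motion is done:
- env.move_pose(position, orientation): joint-space move of the TCP to a pose.
- env.movel(position, frame=None, max_speed=0.15, force_limit=None): straight line of the TCP; frame=None keeps the orientation; max_speed is the mean speed in m/s. With force_limit (N) it stops when the force on the tool has changed by that much, and returns True; else False.
- env.move_j(angles): joint-space move.
- env.command_gripper(opening, grip_force=None): finger opening in m; grip_force is the grip in N (None keeps the last); returns when the fingers have stopped.
- env.wait(seconds).
- ik(position, orientation): joint angles nearest the present ones, or None.
- grab_frame(name): name is "side" or "top"; returns a dict with "img" (480x640x3 uint8, blue, green, red), "mtx" (3x3 intrinsics, pixels), "distortion" ([k1, k2, p1, p2, k3] as OpenCV has them; the pictures are not rectified), "origin" and "rotation" of the camera in the world. Camera axes: x right, y down, z forward; pixel columns grow to the right and rows downward; lengths in m; the calibration is good to about 2 mm. A picture is of the moment at which its call begins. There is no depth.
A pose or a line that the arm cannot do raises env.IKError and nothing moves.
- env.hand_in(): hands the job in; it is judged then, once.
Readings, each from a call of its own:
- env.get_time_s(): time.
- env.get_joint_positions(): joint angles.
- env.get_qvel(): joint speeds.
- env.get_joint_efforts(): joint torques, N m.
- env.get_tcp_pos(): TCP position.
- env.get_orientation(): TCP orientation.
- env.get_force(): force on the tool from outside, world axes, zero at the start.
- env.get_wrist_torque(): the same for the moment, N m.
- env.get_gripper_width(): finger opening in m.
- env.get_grip_force(): force on a finger pad.
Only numpy, scipy, OpenCV 4.12 (cv2) and the standard library are available. Lean on these libraries where they do the work, as an engineer would, in place of code of your own. Each camera call takes 0.05 s, during which the arm holds its last target. There are 200 camera calls.

## Task

Stand the plywood divider upright and fully down in the bin's pair of grooves next to the thread spools, so that the thread keeps a small compartment of its own. Then carry the metal tote over by its handle and tip its three glue sticks, without picking them out, into the bin's large compartment, where the roll of tape lies, and set the empty tote back upright on the desk. Leave the thread and the tape in their compartments, and do not knock the water bottle or the coffee cup.

Things in the scene. Friction and masses are not known exactly. Their poses are not given: they have to be found in the camera images.
- bin: Grey open plastic bin, fixed to the desk, 208 (its x) x 120 (its y) x 80 mm high; walls and floor 4 mm. Origin: centre of its underside. Two pairs of upright grooves in the long walls, at x = +32 and -32 mm: 9 mm wide, flaring to 18 mm over the topmost 12 mm, formed by rails that stand 8 mm out from the walls. Thread stands in one x end, a tape roll lies in the other.
- groove_a (a point): Middle of the groove pair at the bin's +x side: on the bin's floor, halfway between the long walls. Axes as the bin's.
- groove_b (a point): Middle of the groove pair at the bin's -x side: on the bin's floor, halfway between the long walls. Axes as the bin's.
- divider: Plywood board 6 mm thick (its x), 106 mm wide (its y), 79 mm high, with a narrower grip tab on top, 70 mm wide, up to z = 108 mm; about 0.11 kg. Origin: centre of its foot edge; z runs up the board. It spans the bin's inner width of 112 mm with 3 mm to spare at each end. At the start it leans by about 0.33 rad against the upper edge of the carton; it may go in either way round.
- divider_grip (a point): Middle of the divider's wooden grip cleats, 96 mm up the board: 14 mm thick along the board's x, 70 mm wide, 24 mm high (84 to 108 mm up). The bin's rim lies 8 mm below the cleats once the divider is down.
- carton: Small loose cardboard carton 62 x 115 x 47 mm, 0.5 kg, on which the divider leans. Origin: centre of its underside.
- tray: Loose sheet-metal tote, about 0.25 kg: inside 96 mm wide (its y), flat floor 3 mm thick from x = -46 to +48 mm, back wall at +x, sides 36 mm high. At -x the front is open and ramps up at 0.53 rad to the lip, so the sticks roll out over the lip once the tote is tipped lip down by about 0.75 to 0.9 rad. A carrying handle arches over it. Origin: centre of its underside, below the handle.
- tray_handle (a point): Middle of the tote's black handle grip, 88 mm above its underside: a bar 14 to 16 mm thick along the tote's x, 80 mm long along its y, from z = 78 to 100 mm. 25 mm or more of free room on both sides.
- tray_lip (a point): Middle of the tote's pouring lip: 80 mm towards the tote's -x from its origin, 20 mm above its underside; the lip is 102 mm long.
- glue_0_mid (a point): Glue stick, a plain cylinder 28 mm in diameter and 86 mm long, 35 g, lying across the tote at the start (its length along the tote's y). This point is its middle, 14 mm above what it lies on.
- glue_1_mid (a point): Glue stick, a plain cylinder 28 mm in diameter and 86 mm long, 35 g, lying across the tote at the start (its length along the tote's y). This point is its middle, 14 mm above what it lies on.
- glue_2_mid (a point): Glue stick, a plain cylinder 28 mm in diameter and 86 mm long, 35 g, lying across the tote at the start (its length along the tote's y). This point is its middle, 14 mm above what it lies on.
- glue_0: The first glue stick again, with origin at the centre of its foot end, z along the stick.
- glue_1: The second glue stick again, with origin at the centre of its foot end, z along the stick.
- glue_2: The third glue stick again, with origin at the centre of its foot end, z along the stick.
- spool_a: Thread spool, 28 mm in diameter, 60 mm high, standing in one end of the bin. Origin: centre of its foot.
- spool_b: Thread spool, 28 mm in diameter, 48 mm high, standing in the same end of the bin. Origin: centre of its foot.
- tape: Roll of black tape, 53 mm in diameter, 19 mm high, lying in the other end of the bin. Origin: centre of its underside.
- water_bottle: Water bottle, 66 mm in diameter, 209 mm high, standing near the desk's front edge. Bystander. Origin: centre of its foot.
- coffee_cup: Coffee cup with lid and straw, 92 mm in diameter, 160 mm high, standing behind and to the right of the bin. Bystander. Origin: centre of its foot.

How it is judged:
By the outcome, as a careful person would: the job done as asked, in the order asked, and still so for the second after the job is handed in, with the robot touching nothing.
It also fails if it takes over 67 s, if anything falls off the work surface, if the arm or the gripper's body presses on something with over 40 N, if the wrist force passes 120 N, or if a joint passes its speed limit or range.

## Working session

There is one attempt and no reset: what is moved stays moved. The work goes in short steps, each a Python script; the robot and the scene stay as the last script left them, time stands still between calls to the robot, and variables do not carry over. Pictures are saved under pics/ and viewed, at most 10 in all, crops included, and the job is handed in when it is done.

```bash
ls; mkdir -p pics
python3 - <<'E'
from cell import env, ik, grab_frame
import cv2, numpy as np
for n in("side","top"):
    f=grab_frame(n); cv2.imwrite(f"pics/{n}0.png",f["img"])
    print(n,f["mtx"].round(1).tolist(),f["distortion"],np.round(f["origin"],4),np.round(f["rotation"],4).tolist())
print(env.get_orientation(),env.get_time_s())
E
```

```text
pics
side [[520.7, 0.0, 316.6], [0.0, 520.7, 236.8], [0.0, 0.0, 1.0]] [-0.00995298  0.          0.          0.          0.        ] [0.3809 0.7918 0.5896] [0.0483, -0.0672, 0.8576, -0.5076]
top [[547.7, 0.0, 314.7], [0.0, 547.7, 235.6], [0.0, 0.0, 1.0]] [-0.12892527  0.          0.          0.          0.        ] [ 0.4291 -0.1083  1.3047] [-0.0295, 0.7135, -0.6998, 0.0177]
[-2.02802569e-04  1.15652684e-01  9.93289357e-01 -8.17439870e-04] 0.1
```

View pics/side0.png

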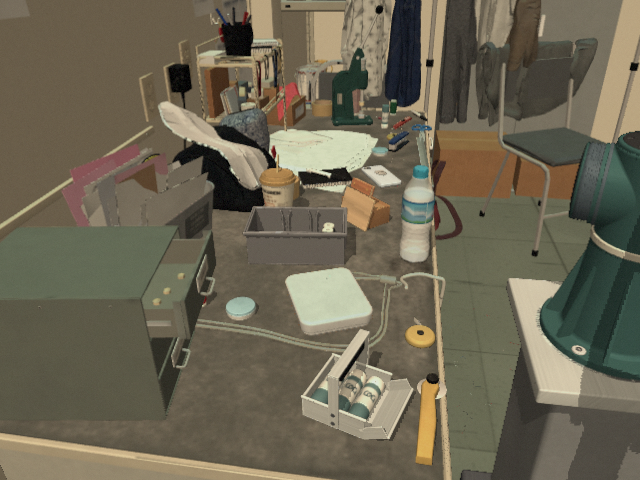

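View pics/top0.png

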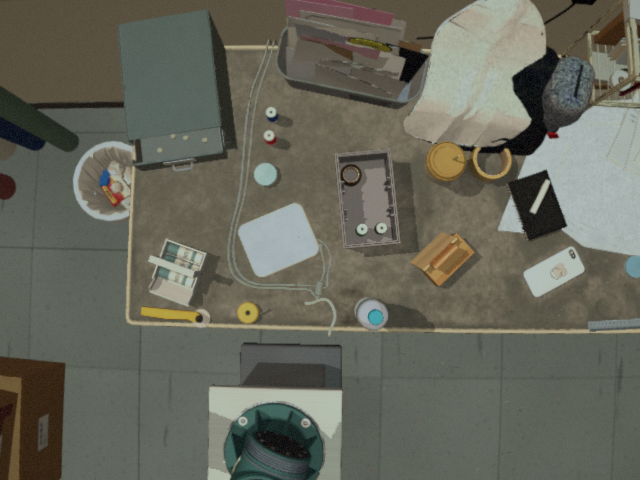

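The side view shows the bin at (297,235), the divider on its carton at (365,205) and the tote at (355,390). The top view shows the bin at (368,198), the divider at (445,258), the tote at (178,270), the bottle at (372,313) and the cup at (446,162). The spools are at the bin's near end (y≈229). Next I'll zoom in.

Run:
```python
import cv2, numpy as np
s=cv2.imread("pics/side0.png");t=cv2.imread("pics/top0.png")
def crop(im,x,y,w,h,k,name):
    c=cv2.resize(im[y:y+h,x:x+w],None,fx=k,fy=k,interpolation=cv2.INTER_CUBIC)
    for i in range(0,w,10): cv2.line(c,(i*k,0),(i*k,12 if (x+i)%50==0 else 5),(0,0,255),1)
    for i in range(0,h,10): cv2.line(c,(0,i*k),(12 if (y+i)%50==0 else 5,i*k),(0,0,255),1)
    return c
cv2.imwrite("pics/c1.png",crop(t,330,140,160,120+30,5,0)[:600,:800] if 0 else crop(t,330,145,160,145,5,0)[:600] if 0 else cv2.resize(crop(t,330,145,150,145,4,0),None,fx=1,fy=1))
cv2.imwrite("pics/c2.png",crop(s,240,170,160,100,5,0))
a=crop(t,140,230,80,80,5,0);b=crop(s,300,325,120,120,5,0)
a=cv2.copyMakeBorder(a,0,600-400,0,0,cv2.BORDER_CONSTANT)
m=np.hstack([a,b]);cv2.imwrite("pics/c3.png",cv2.resize(m,(800,480),interpolation=cv2.INTER_AREA))
```

```text
(no output)
```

View pics/c1.png

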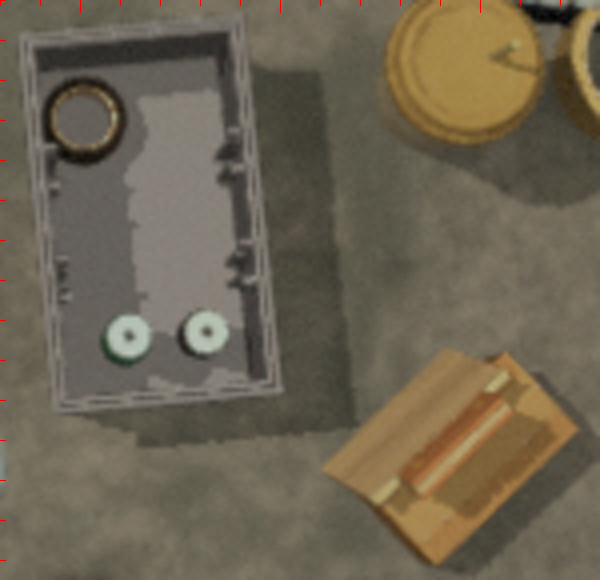

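View pics/c2.png

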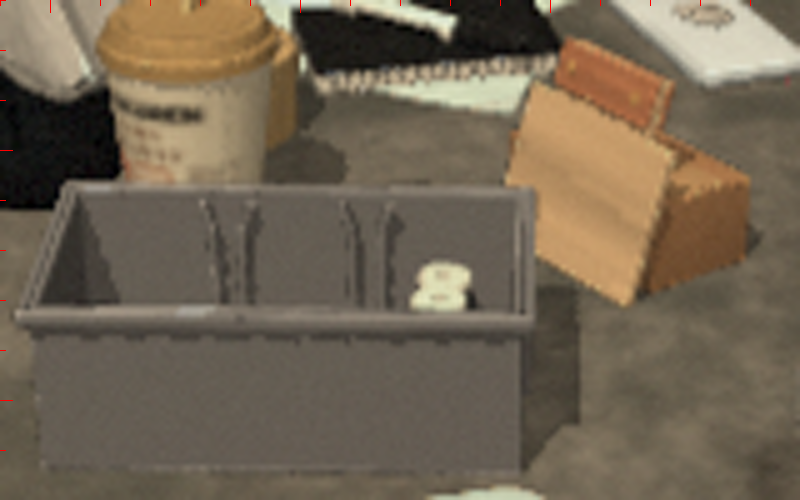

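View pics/c3.png

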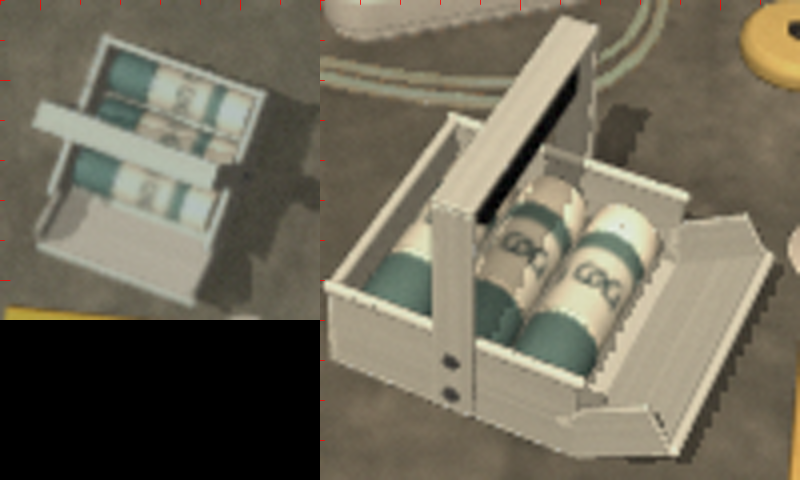

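```bash
cat > h.py <<'E'
import cv2, numpy as np
from scipy.optimize import least_squares
from scipy.spatial.transform import Rotation as R
from cell import env, ik, grab_frame
def cam(n):
    f=grab_frame(n); q=np.array(f["rotation"])
    Rm=R.from_quat(q,scalar_first=True).as_matrix() if q.size==4 else q.reshape(3,3)
    return f["img"],np.array(f["mtx"]),np.array(f["distortion"]),np.array(f["origin"]),Rm
def proj(P,c):
    _,K,D,o,Rm=c
    rv=cv2.Rodrigues(Rm.T)[0]
    return cv2.projectPoints(np.asarray(P,float).reshape(-1,1,3),rv,-Rm.T@o,K,D)[0].reshape(-1,2)
def q(m): return R.from_matrix(m).as_quat(scalar_first=True)
E
cat > fit.py <<'E'
from h import *
T=cam("top");S=cam("side")
ct=lambda a:np.array(a,float)/4+[330,145]; cs=lambda a:np.array(a,float)/5+[240,170]
tt=lambda a:np.array(a,float)/4+[140,230]; ts=lambda a:np.array(a,float)/4+[300-80,325]
def fit(model,obs,x0,name):
    # obs: list of (cam, pts(N,3), pix)
    def f(p): return np.concatenate([(proj(model(p,np.array(P,float)*1e-3),c)-px).ravel() for c,P,px in obs])
    r=least_squares(f,x0,loss="soft_l1"); print(name,r.x.round(4)); 
    for c,P,px in obs: print("  res",(proj(model(r.x,np.array(P,float)*1e-3),c)-px).round(1).tolist())
    return r.x
flat=lambda p,P:R.from_euler("z",p[2]).apply(P*[p[3] if len(p)>3 else 1,p[3] if len(p)>3 else 1,1])+[p[0],p[1],p[4] if len(p)>4 else 0]
rim=[(104,60,80),(104,-60,80),(-104,-60,80),(-104,60,80)]
b=fit(flat,[(T,rim,ct([(20,34),(243,14),(282,388),(56,410)])),(S,rim,cs([(17,314),(68,185),(533,188),(533,318)])),(S,[(104,60,0),(-104,60,0)],cs([(40,468),(520,470)]))],[.5,-.1,0,1,0],"bin")
to=fit(flat,[(T,[(-80,51,20),(-80,-51,20)],tt([(38,245),(195,305)])),(S,[(-80,51,20),(-80,-51,20)],ts([(680,455),(775,257)])),
 (T,[(50,50,36),(50,-50,36)],tt([(105,37),(265,92)])),(S,[(50,50,36),(50,-50,36)],ts([(327,288),(453,115)]))],[.35,.25,-.3,1,0],"tote")
pt=lambda p,P:P*0+p
fit(pt,[(T,[(0,0,0)],tt([(140,146)])),(S,[(0,0,0)],ts([(516,114)]))],[.35,.25,.1],"handle top")
def dm(p,P):
    P=P-[-.003,0,0]
    return R.from_euler("z",p[2]).apply(R.from_euler("y",p[3]).apply(P))+[p[0],p[1],p[4]]
# board local +x = lean direction (world -x,-y): yaw ~ -2.35
F=[(-3,-53,0),(-3,53,0)]
for s in(1,-1):
  y=lambda *L:[(a,s*b_,c) for a,b_,c in L]
  d=fit(dm,[(T,y((-3,53,0),(-3,-53,0)),ct([(325,468),(450,348)])),(S,y((-3,53,0),(-3,53,79),(-3,-53,79)),cs([(628,305),(680,150),(530,82)])),
   (S,y((-7,35,108),(-7,-35,108)),cs([(675,85),(567,38)])),(T,y((7,35,108),(7,-35,108)),ct([(422,497),(513,412)]))],[.4,-.2,-2.35,.33,0],"div%d"%s)
fit(pt,[(T,[(0,0,0)],[(376,317)]),(S,[(0,0,0)],[(421,172)])],[.3,-.1,.2],"bottle cap")
fit(pt,[(T,[(0,0,0)],[(446,161)]),(S,[(0,0,0)],[(278,175)])],[.3,-.1,.2],"cup lid")
for n,px in(("spA",(126,337)),("spB",(205,331))):
  c=T; u=ct([px]); fit(lambda p,P:P*0+[p[0],p[1],.055],[(T,[(0,0,0)],u)],[.4,-.1],n)
fit(lambda p,P:P*0+[p[0],p[1],.023],[(T,[(0,0,0)],ct([(85,120)]))],[.4,-.1],"tape")
E
python3 fit.py
```

```text
bin [ 0.5984 -0.2053  0.1114  1.0319 -0.0035]
  res [[1.1, 0.4], [-0.7, 0.5], [-0.6, 0.6], [1.1, 0.2]]
  res [[0.0, -0.9], [-0.7, -0.5], [-0.5, -0.1], [-0.7, -0.4]]
  res [[-1.5, 0.7], [1.4, 1.9]]
tote [ 0.4342  0.2311 -0.3142  1.0166 -0.0017]
  res [[-0.3, 0.7], [0.6, 0.4]]
  res [[-1.2, 0.7], [-0.3, -0.9]]
  res [[-0.1, 0.1], [-0.2, 0.5]]
  res [[0.3, -0.0], [-0.1, 0.0]]
handle top [0.4358 0.2251 0.0894]
  res [[-0.0, -0.5]]
  res [[0.3, 0.0]]
div1 [ 0.4955 -0.4323 -3.9715  0.3591 -0.0373]
  res [[58.4, 1.7], [-1.3, -0.6]]
  res [[3.7, -14.5], [0.9, -5.2], [-2.5, 18.4]]
  res [[-1.6, 0.0], [-2.3, 15.9]]
  res [[25.1, 1.6], [-17.9, -0.2]]
div-1 [ 4.9220e-01 -3.5310e-01 -2.3612e+00  3.0150e-01 -2.0000e-03]
  res [[-0.8, 1.0], [-0.6, 0.4]]
  res [[-0.1, 0.5], [-1.8, 0.5], [0.4, -0.1]]
  res [[-3.8, -0.7], [-0.8, -0.3]]
  res [[1.0, 1.0], [0.6, 0.3]]
bottle cap [ 0.3406 -0.2159  0.1957]
  res [[-0.0, 0.1]]
  res [[-0.1, -0.0]]
cup lid [ 0.6801 -0.3764  0.1076]
  res [[0.0, 0.2]]
  res [[-0.3, -0.0]]
spA [ 0.5289 -0.1934]
  res [[-0.0, -0.0]]
spB [ 0.5332 -0.2386]
  res [[-0.0, 0.0]]
tape [ 0.6597 -0.1697]
  res [[0.0, 0.0]]
```

```bash
cat >> h.py <<'E'
def tool(yaw,lean,flip):
    "object z leaned by lean about its y (object yaw given); tool z = -object z, tool y = +-object x"
    B=(R.from_euler("z",yaw)*R.from_euler("y",lean)).as_matrix()
    y=B[:,0]*flip; z=-B[:,2]
    return np.column_stack([np.cross(y,z),y,z]),B
E
cat > g1.py <<'E'
from h import *
foot=np.array([.4922,-.3531,0]);yaw=-2.361;lean=.315
best=None
for s in(1,-1):
    M,B=tool(yaw,lean,s); g=foot+B@[.003,0,.097]; M2,_=tool(.111-np.pi,0,s)
    a=ik(g+M[:,2]*.019,q(M)); b=ik(np.array([.566,-.209,.2]),q(M2)); print(s,g,None if a is None else a.round(2),None if b is None else b.round(2))
E
python3 g1.py
```

```text
1 [ 0.4688214  -0.37625498  0.0912978 ] [-0.98  0.55  1.67  0.37  1.01  1.17] [-0.47  0.38  1.53 -0.    1.23  2.56]
-1 [ 0.4688214  -0.37625498  0.0912978 ] [-0.98  0.55  1.67  0.37  1.01 -1.97] [-0.47  0.38  1.53 -0.    1.23 -0.58]
```

```bash
cat > g2.py <<'E'
from h import *
foot=np.array([.4922,-.3531,0]);yaw=-2.361;lean=.315
M,B=tool(yaw,lean,-1); g=foot+B@[.003,0,.097]+M[:,2]*.019
env.command_gripper(.05,40)
up=g+B[:,2]*.10; up[2]=.30
env.move_pose(up,q(M))
env.movel(g+B[:,2]*.06,max_speed=.25)
print(env.movel(g,max_speed=.12,force_limit=12), env.get_tcp_pos()-g)
env.command_gripper(.0,40)
print(env.get_gripper_width(),env.get_grip_force(),env.get_force(),env.get_time_s())
for n in("top","side"):
    im=grab_frame(n)["img"]; cv2.imwrite(f"pics/g_{n}.png",im)
a=cv2.imread("pics/g_top.png")[130:290,330:490];b=cv2.imread("pics/g_side.png")[130:290,240:400]
cv2.imwrite("pics/g.png",cv2.resize(np.hstack([a,b]),(800,400),interpolation=cv2.INTER_CUBIC))
E
python3 g2.py
```

```text
False [ 0.00036648 -0.00056126  0.00075428]
0.01441926343111719 39.99511957168579 [3.55343119 2.40112544 2.71611423] 6.6833
```

View pics/g.png

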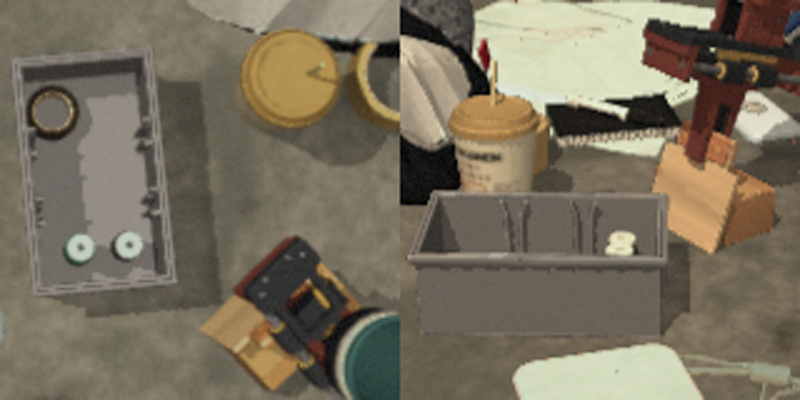

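The divider's cleats are gripped at 14.4 mm, and the board still stands against the carton, at (700,180) in the right half. Now I'll lift it, stand it upright, hover it over the near groove pair and check the alignment.

```bash
cat > g3.py <<'E'
from h import *
T=cam("top");S=cam("side")
ct=lambda a:np.array(a,float)/4+[330,145]; cs=lambda a:np.array(a,float)/5+[240,170]
def f(p):
    Rz=R.from_euler("z",p[2]); hx,hy=p[3],p[4]
    rim=Rz.apply([(hx,hy,.08),(hx,-hy,.08),(-hx,-hy,.08),(-hx,hy,.08)])+[p[0],p[1],0]
    bt=Rz.apply([(.104,.06,0),(-.104,.06,0)])+[p[0],p[1],0]
    return np.concatenate([2*(proj(rim,T)-ct([(20,34),(243,14),(282,388),(56,410)])).ravel(),(proj(rim,S)-cs([(17,314),(68,185),(533,188),(533,318)])).ravel(),.5*(proj(bt,S)-cs([(40,468),(520,470)])).ravel()])
p=least_squares(f,[.6,-.2,.1,.107,.063]).x; print(p.round(4)); np.save("bin.npy",p)
Rz=R.from_euler("z",p[2])
for x in(-.032,.032): print((4*(proj(Rz.apply([(x,.056,.075),(x,-.056,.075)])+[p[0],p[1],0],T)-[330,145])).round().tolist())
pt=Rz.apply([-.032,0,0])+[p[0],p[1],0]; print(pt)
q0=env.get_orientation(); t=env.get_tcp_pos()
env.movel(t+[0,0,.11],max_speed=.2)
M,_=tool(p[2]-np.pi,0,-1)
t=env.get_tcp_pos()
env.movel([.49,-.30,.24],q(M),max_speed=.15)
env.movel([pt[0],pt[1],.081+.055+.035],max_speed=.15)
print(env.get_tcp_pos(),env.get_force(),env.get_gripper_width(),env.get_time_s())
for n in("top","side"):
    im=grab_frame(n)["img"]; cv2.imwrite(f"pics/p_{n}.png",im)
a=cv2.imread("pics/p_top.png")[145:265,325:425];b=cv2.imread("pics/p_side.png")[145:265,240:360]
cv2.imwrite("pics/p.png",np.hstack([cv2.resize(a,None,fx=3.6,fy=3.6,interpolation=2),cv2.resize(b,None,fx=3.6,fy=3.6,interpolation=2)]))
E
python3 g3.py
```

```text
[ 0.5985 -0.2042  0.1118  0.1071  0.0637]
[[56.0, 277.0], [253.0, 259.0]]
[[45.0, 165.0], [242.0, 147.0]]
[ 0.56666091 -0.20774162  0.        ]
[ 0.56662002 -0.20842696  0.17146153] [-0.48082035 -0.4635873  -1.2800856 ] 0.013844545202833474 9.7083
```

View pics/p.png

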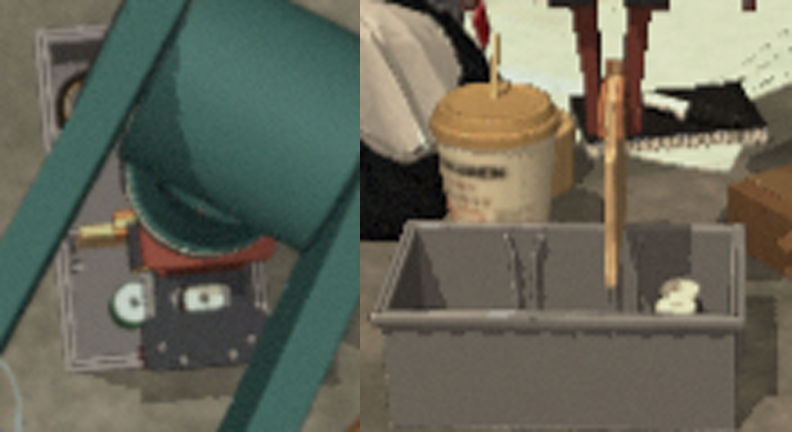

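Run:
```python
from h import *
T=cam("top");S=cam("side");p=np.load("bin.npy");t=env.get_tcp_pos()
Rz=R.from_euler("z",p[2]);P=Rz.apply([(-.003,.053,0),(.003,.053,0),(-.003,.053,.079),(.003,.053,.079)])+t-[0,0,.078]
print("side",((proj(P,S)-[240,145])*3.6).round().tolist(),"top",((proj(P,T)-[325,145])*3.6).round().tolist())
c=T[0][195:225,335:375];d=S[0][160:235,295:320]
cv2.imwrite("pics/z.png",np.hstack([cv2.resize(c,(480,360),interpolation=2),cv2.copyMakeBorder(cv2.resize(d,(200,600),interpolation=2),0,0,0,0,0)[:360] if 0 else cv2.resize(d,(120,360),interpolation=2)]))
print(((proj(P,T)-[335,195])*12).round().tolist(),((proj(P,S)-[295,160])*4.8).round().tolist())
```

```text
side [[256.0, 283.0], [246.0, 283.0], [253.0, 157.0], [243.0, 157.0]] top [[76.0, 251.0], [75.0, 241.0], [82.0, 236.0], [81.0, 226.0]]
[[133.0, 236.0], [130.0, 204.0], [152.0, 188.0], [149.0, 154.0]] [[78.0, 305.0], [64.0, 305.0], [74.0, 137.0], [60.0, 137.0]]
```

View pics/z.png

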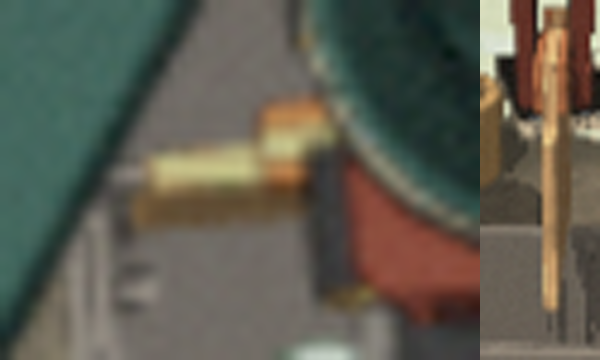

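The left end of the board matches the prediction within about 1 px in both views, at (152,170) in the top crop and (551,308) in the side crop. I'll lower it under a force limit.

Run:
```python
from h import *
t=env.get_tcp_pos()
print(env.movel([t[0],t[1],.115],max_speed=.12,force_limit=12),env.get_tcp_pos())
print(env.movel([t[0],t[1],.078],max_speed=.05,force_limit=15),env.get_tcp_pos(),env.get_force(),env.get_time_s())
```

```text
True [ 0.56527106 -0.20792937  0.13743505]
True [ 0.56652574 -0.20839958  0.08139618] [-0.66218062  1.07807968  4.76278847] 11.3417
```

Run:
```python
from h import *
env.command_gripper(.04)
t=env.get_tcp_pos(); env.movel(t+[0,0,.12],max_speed=.25)
print(env.get_time_s())
p=np.load("bin.npy");o=np.array([.4345,.2290,0]);yaw=-.3142
for s in(1,-1):
    M,B=tool(yaw,0,s); a=ik(o+[0,0,.070],q(M)); print(s,None if a is None else a.round(2))
    for th in(0,.4,.8,1.0):
        M,B=tool(p[2],-th,s); lip=R.from_euler("z",p[2]).apply([.03,0,0])+[p[0],p[1],.1]
        g=lip+B@[.08,0,.049]; a=ik(g,q(M)); print("  ",th,g.round(3),None if a is None else a.round(2))
env.move_pose(o+[-.0,0,.25],q(tool(yaw,0,-1 )[0])) if 0 else None
```

```text
12.5833
1 [ 0.34  0.41  1.91 -0.    0.83  0.66]
   0 [ 0.708 -0.192  0.149] [-0.36  0.61  1.27 -0.    1.27 -0.47]
   0.4 [ 0.683 -0.195  0.176] [-0.5   0.4   1.65  0.32  0.78 -0.8 ]
   0.8 [ 0.649 -0.199  0.192] [-0.7   0.34  2.01  1.29  0.57 -1.88]
   1.0 [ 0.63  -0.201  0.194] [-0.83  0.41  2.16  1.76  0.76 -2.46]
-1 [ 0.34  0.41  1.91 -0.    0.83 -2.48]
   0 [ 0.708 -0.192  0.149] [-0.36  0.61  1.27 -0.    1.27  2.67]
   0.4 [ 0.683 -0.195  0.176] [-0.5   0.4   1.65  0.32  0.78  2.34]
   0.8 [ 0.649 -0.199  0.192] [-0.7   0.34  2.01  1.29  0.57  1.26]
   1.0 [ 0.63  -0.201  0.194] [-0.83  0.41  2.16  1.76  0.76  0.68]
```

Run:
```python
from h import *
o=np.array([.4345,.2290,0]);M,B=tool(-.3142,0,1)
env.movel(env.get_tcp_pos()+[0,0,.06],max_speed=.25)
env.move_pose(o+[0,0,.22],q(M)); env.command_gripper(.034)
for n in("top","side"): cv2.imwrite(f"pics/d_{n}.png",grab_frame(n)["img"])
env.movel(o+[0,0,.14],max_speed=.2)
print(env.movel(o+[0,0,.069],max_speed=.1,force_limit=10),env.get_tcp_pos(),env.get_force())
env.command_gripper(0,58)
print(env.get_gripper_width(),env.get_grip_force(),env.get_force(),env.get_time_s())
a=cv2.imread("pics/d_top.png")[145:265,325:425];b=cv2.imread("pics/d_side.png")[165:285,240:360]
g=grab_frame("side")["img"][300:460,280:440]
cv2.imwrite("pics/d.png",np.hstack([cv2.resize(a,(250,300),interpolation=2),cv2.resize(b,(275,300),interpolation=2),cv2.resize(g,(275,300),interpolation=2)]))
```

```text
False [0.4350716  0.22922503 0.06956401] [-0.10715926  0.80699761  1.22598771]
0.01464285433112611 57.99801707267761 [-2.5232877   0.98920333  3.72789134] 16.9583
```

View pics/d.png

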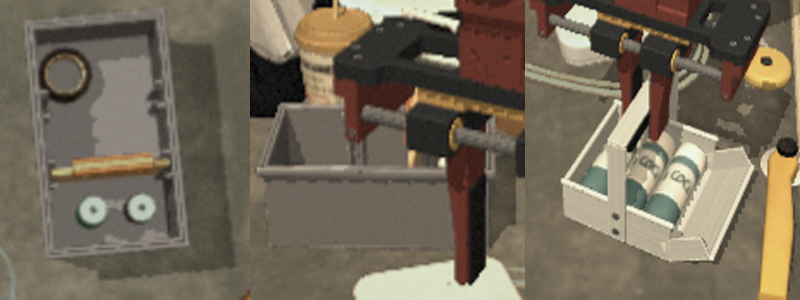

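The divider is down in the near groove, level at (110,165) in the left panel. Both spools stand at (92,210) and (140,208), the tape lies undisturbed at (65,75), and the tote handle is gripped at its middle. I'll carry and tip it now.

```bash
cat > pour.py <<'E'
from h import *
p=np.load("bin.npy"); Rz=R.from_euler("z",p[2])
def pose(th,lx,lz):
    M,B=tool(p[2],-th,1); return Rz.apply([lx,0,0])+[p[0],p[1],lz]+B@[.08,0,.049],q(M)
E
python3 - <<'E'
from pour import *
t=env.get_tcp_pos(); env.movel(t+[0,0,.15],max_speed=.15)
print("lifted",env.get_force(),env.get_gripper_width())
g,o=pose(0,.035,.16); env.movel(g,o,max_speed=.15)
print(env.get_time_s(),env.get_force())
for th,lz,v in((.25,.13,.06),(.45,.11,.05),(.55,.105,.02),(.65,.105,.02),(.75,.105,.02)):
    g,o=pose(th,.035,lz); env.movel(g,o,max_speed=v)
    print(th,env.get_time_s(),env.get_force().round(2))
env.wait(.4); print(env.get_force().round(2))
for th in(.83,.92):
    g,o=pose(th,.035,.105); env.movel(g,o,max_speed=.02); env.wait(.4); print(th,env.get_time_s(),env.get_force().round(2),env.get_gripper_width())
for n in("top","side"): cv2.imwrite(f"pics/q_{n}.png",grab_frame(n)["img"])
E
```

```text
lifted [-1.27552313  0.31494465 -3.44558275] 0.014859654147263887
21.675 [-0.29818208 -0.12564582 -3.19935055]
0.25 22.1333 [ 0.2   0.16 -3.  ]
0.45 22.625 [ 0.64 -0.64 -3.03]
0.55 23.1833 [-1.43 -0.63 -3.94]
0.65 23.8 [-0.61  0.8  -3.58]
0.75 24.4167 [-0.13 -0.66 -2.22]
[-0.56  0.11 -1.96]
0.83 25.7417 [ 0.12 -0.05 -3.17] 0.014575759802086407
0.92 26.7167 [-0.53  0.58 -1.39] 0.014668946362004926
```

Run:
```python
from pour import *
F=[]
for i in range(15): F.append(env.get_force()[2]); env.wait(.04)
print(np.mean(F),np.std(F))
a=cv2.imread("pics/q_top.png")[140:265,320:445];b=grab_frame("side")["img"][140:265,230:355]
cv2.imwrite("pics/q.png",np.hstack([cv2.resize(a,(400,400),interpolation=2),cv2.resize(b,(400,400),interpolation=2)]))
```

```text
-2.71555369901236 0.5610598022861529
```

View pics/q.png

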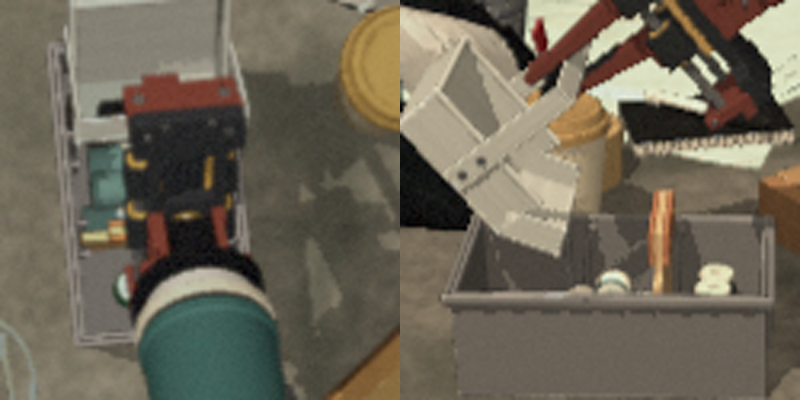

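Run:
```python
from pour import *
T=cam("top");Rm=Rz
def px(lx,y,z): return ((proj(Rz.apply([lx,y,0])+[p[0],p[1],z],T)-[320,140])*3.2).round().tolist()
print("lip L/R",px(.035,.051,.105),px(.035,-.051,.105))
print("floor y=+.04, x=-.015,.013,.041",[px(x,.03,.025) for x in(-.015,.013,.041)])
g,o=pose(1.05,.035,.107); env.movel(g,o,max_speed=.02); env.wait(.3)
F=[]
for i in range(60): F.append(env.get_force()[2]); env.wait(.025)
print(np.mean(F),np.std(F)/60**.5,env.get_gripper_width(),env.get_time_s())
```

```text
lip L/R [[76.0, 136.0]] [[223.0, 123.0]]
floor y=+.04, x=-.015,.013,.041 [[[107.0, 219.0]], [[104.0, 181.0]], [[100.0, 144.0]]]
-2.5354909585448535 0.07035135334807652 0.0144503985810665 30.1167
```

All three sticks' green ends lie below the lip line, at rows 160, 185 and 213 against the lip's row of about 133. The tote's interior is empty and it now weighs about 2.5 N. I'll set it back.

Run:
```python
from pour import *
g,o=pose(.8,.04,.16); env.movel(g,o,max_speed=.06)
g,o=pose(.4,.04,.17); env.movel(g,o,max_speed=.06)
g,o=pose(0,.04,.17); env.movel(g,o,max_speed=.06)
M,B=tool(-.3142,0,1); s=np.array([.435,.229,.0])
env.movel(s+[0,0,.20],q(M),max_speed=.15)
env.movel(s+[0,0,.085],max_speed=.12)
env.wait(.2)
print(env.movel(s+[0,0,.066],max_speed=.02,force_limit=4),env.get_tcp_pos(),env.get_force())
env.command_gripper(.034); env.wait(.3)
env.movel(s+[0,0,.17],max_speed=.12); print(env.get_time_s())
# clear the view
env.move_pose([.138,.584,.25],[0,.116,.993,0]); 
T=cam("top");S=cam("side");cv2.imwrite("pics/f_top.png",T[0]);cv2.imwrite("pics/f_side.png",S[0])
t0=cv2.imread("pics/top0.png").astype(int);s0=cv2.imread("pics/side0.png").astype(int)
# numeric checks against the first pictures
def diff(a,b,r): x,y,w,h=r; return np.abs(a[y:y+h,x:x+w].astype(int)-b[y:y+h,x:x+w]).mean().round(1)
print("bottle",diff(T[0],t0,(350,295,42,38)),diff(S[0],s0,(400,165,36,98)),"cup",diff(T[0],t0,(424,140,45,45)),diff(S[0],s0,(258,165,42,38)))
print("tote",diff(T[0],t0,(145,235,65,72)),diff(S[0],s0,(300,330,115,112)),"spools",diff(T[0],t0,(352,222,38,18)),"tape",diff(T[0],t0,(340,163,22,24)),"bg",diff(T[0],t0,(260,60,100,60)))
print(env.get_time_s())
```

```text
True [0.43418757 0.2289773  0.0691669 ] [-0.78950983  1.55544369  4.15683526]
40.5083
bottle 1.7 1.5 cup 2.0 1.8
tote 8.0 11.1 spools 4.8 tape 4.4 bg 2.0
42.325
```

Run:
```python
import cv2,numpy as np
def teal(im,r):
    x,y,w,h=r; c=cv2.cvtColor(im[y:y+h,x:x+w],cv2.COLOR_BGR2HSV)
    m=cv2.inRange(c,(75,60,30),(105,255,200)); n,l,s,ce=cv2.connectedComponentsWithStats(m)
    return int((m>0).sum()),[(ce[i]+[x,y]).round(1).tolist()+[int(s[i,4])] for i in range(1,n) if s[i,4]>6]
for n in("top0","f_top"):
    im=cv2.imread(f"pics/{n}.png"); print(n,"tote",teal(im,(145,235,70,72)),"bin",teal(im,(334,148,70,100)))
a=cv2.imread("pics/top0.png");b=cv2.imread("pics/f_top.png");s0=cv2.imread("pics/side0.png");s1=cv2.imread("pics/f_side.png")
for nm,A,B,(x,y,w,h) in(("handle",a,b,(147,254,55,24)),("lip",a,b,(148,280,45,28)),("tape",a,b,(339,162,23,25)),("spoolA",a,b,(353,221,17,17)),("spoolB",a,b,(373,220,17,17)),("toteside",s0,s1,(300,370,35,70)),("handleside",s0,s1,(325,328,45,50))):
    r=cv2.minMaxLoc(cv2.matchTemplate(B[y-15:y+h+15,x-15:x+w+15],A[y:y+h,x:x+w],cv2.TM_CCOEFF_NORMED)); print(nm,round(r[1],2),np.array(r[3])-15)
```

```text
top0 tote (5, []) bin (0, [])
f_top tote (0, []) bin (49, [[350.8, 190.3, 16], [352.2, 208.1, 11]])
handle 0.84 [0 0]
lip 0.96 [0 0]
tape 0.95 [0 0]
spoolA 0.98 [0 0]
spoolB 0.94 [0 0]
toteside 0.8 [0 0]
handleside 0.94 [0 0]
```

Run:
```python
from h import *
a=cv2.imread("pics/d_top.png");b=cv2.imread("pics/f_top.png")
x,y,w,h=343,203,54,18
r=cv2.minMaxLoc(cv2.matchTemplate(b[y-8:y+h+8,x-8:x+w+8],a[y:y+h,x:x+w],cv2.TM_CCOEFF_NORMED)); print("divider",r[1],np.array(r[3])-8)
print(env.hand_in())
```

```text
divider 0.84201580286026 [0 0]
the job is handed in; nothing more can be done
None
```

The job is handed in at about 42 s of robot time: the divider is fully down in the grooves next to the thread, all three glue sticks are in the tape compartment, the empty tote is back upright where it started, and the thread, tape, bottle and cup have not moved.

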